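# Sort the kit tray, then seat and hold the lens barrel in its V-block

## Task

Empty the kit tray: put the steel post into the box that already holds a post and the rubber stopper into the box that already holds a stopper, then lay the lens barrel in the twin V-block, centred lengthwise, either end first. Let it settle into the V, then press it gently straight down with the fingers, with a push of about 10 newtons, so that it bears firmly on both sloping faces, and finish while you are still holding it pressed there: do not let go or back away. Leave the beaker, the bottle and the jar where they stand.

Things in the scene. Friction and masses are not known exactly. Their poses are not given: they have to be found in the camera images.
- kit_tray: Fixed grey shallow tray with the three mixed parts in it, outside 280 (x) x 230 (y) x 18 mm high, walls 4 mm, floor 4 mm thick. Origin: centre of its underside.
- lens: Lens barrel: a dark steel cylinder 32 mm in diameter and 120 mm long with bright bands and a glass window at each end, lying on the tray floor, 0.13 to 0.25 kg; both ends alike. Origin: middle of its axis. x runs along the cylinder, level.
- post: Square steel post, 70 x 15 x 15 mm with a thin stud 6 mm in diameter and 8 mm long on its +x end, lying in the tray, 110 g. Origin: centre of the square bar. x runs along it, z up.
- stopper: Black rubber stopper standing in the tray on its narrow end: a cone 28 mm high, 22 mm in diameter below and 28 mm on top, 25 g. Origin: mid-height on its axis, z up.
- post_box: Fixed open white box for posts, outside 140 (x) x 120 (y) x 40 mm high, walls and floor 4 mm. One spare post lies across the -x half of its floor (along y, about 40 mm from the middle); the +x half is free. Which of the two boxes is nearer the robot varies. Origin: centre of its underside.
- stopper_box: Fixed open white box for stoppers, same size as the post box. One spare stopper stands in the -x half of its floor (about 40 mm from the middle); the +x half is free. Origin: centre of its underside.
- vblock: Fixed steel twin V-block on a 130 (x) x 80 (y) x 12 mm aluminium base plate: two V supports, each 20 mm long, centred 40 mm either side of the middle along x, so a gap 60 mm long between them is free down to the base plate and fingers fit into it. The 90 degree V opens upward and runs along x; its apex is 30 mm and its lips 48 mm above the bench, the lips 37 mm apart, the supports 52 mm wide over all. Origin: centre of the underside of the base plate.
- face_left: The sloping V faces on the +y side of the V-block (both supports), one contact line; same origin and axes as the V-block.
- face_right: The sloping V faces on the -y side of the V-block, the other contact line; same origin and axes as the V-block.
- seat (a point): Where the middle of the lens barrel lies when it is seated: 52.6 mm above the bench over the V-block's middle, axes as the V-block (x along the V). The seated barrel's top is 68.6 mm above the bench, and can be pressed there from above with closed fingertips. Pushed down while still firmly gripped a millimetre or so off the middle, the barrel bears on one face only; let loose, it settles onto both by itself. The V is rigid.
- beaker: Bystander: glass beaker 70 mm across, 85 mm high. Origin: centre of its underside.
- reagent: Bystander: amber bottle 60 mm across, 100 mm high. Origin: centre of its underside.
- jar: Bystander: small white jar with black cap, 52 mm across, 55 mm high. Origin: centre of its underside.
Things that resemble listed ones, but are neither listed nor needed, are in the scene too. What is shaped like the post_box but orange or yellow is not meant.

How it is judged:
On the way:
1. post and stopper each lie released in their own box (x of post in the frame of post_box between -0.068 and 0.068 m and y of post in the frame of post_box between -0.058 and 0.058 m and z of post in the frame of post_box between 0 and 0.04 m and linear speed of each of post, stopper below 0.05 m/s and contact force between each of post, stopper and the fingers below 0.1 N and x of stopper in the frame of stopper_box between -0.068 and 0.068 m and y of stopper in the frame of stopper_box between -0.058 and 0.058 m and z of stopper in the frame of stopper_box between 0 and 0.04 m), for 0.2 s.
At the end, for the whole second after the job is handed in: Post and stopper rest released in their own boxes; the barrel is at rest in the V, within 15 mm lengthwise, 3 mm sideways and in height and 0.08 rad of the seat, more than 2.5 N on each V face and more than 2 N from the fingers on it, through the last second (all of step 1 and x of lens in the frame of seat between -0.015 and 0.015 m and y of lens in the frame of seat between -0.003 and 0.003 m and z of lens in the frame of seat between -0.003 and 0.003 m and angle between the x axis of lens and the x axis of vblock, either way round below 0.08 rad and contact force between lens and face_left above 2.5 N and contact force between lens and face_right above 2.5 N and contact force between lens and the fingers above 2 N and linear speed of lens below 0.02 m/s); the arm keeps its last pose, push and grip.
It fails at once if a V face is loaded with more than 35 N by the barrel (pressed or dropped hard) (contact force between lens and face_left above 35 N or contact force between lens and face_right above 35 N).
It fails at once if a bystander is moved by more than 30 mm (distance of any of beaker, reagent, jar from where it was at the start of the episode above 0.03 m).
It also fails if it takes over 72 s, if anything falls off the work surface, if the arm or the gripper's body presses on something with over 40 N, if the wrist force passes 120 N, or if a joint passes its speed limit or range.

## Robot

A 6-joint arm with a two-finger parallel gripper is mounted at the origin on the work surface. World frame = base frame: x ahead of the robot, y to its left, z up, the work surface at z = 0. Lengths are in m, angles in rad, forces in N, time in s.
With the tool pointing down it reaches from about 0.325 to 0.925 m from the base axis. Payload 3.1 kg.
Tool frame: the origin (TCP) lies on the mounting face of the last link; the fingertips stand 173 mm ahead of it and the grasp point (between the pads) lies 155 mm ahead of it; z points along the fingers, y is the direction in which the jaws open and shut (so a half turn about z gives the same grasp; the last joint's range is limited). The gripper opens to 85 mm and grips with 20 to 120 N. Pads are 22 mm wide; open, the fingers measure 114 mm over their backs; the gripper's body (76 mm by 85 mm) begins 54 mm behind the grasp point. The pads swing forward as they close: fully open they stand 13 mm farther back than shut.
Start: joints at [-1.246, 0.217, 1.613, -0, 1.311, -0.112], TCP at [0.264, -0.566, 0.405] pointing down, gripper open.
Joint ranges: [-2.75, 2.75], [-0.78, 2.1], [0.31, 2.55], [-1.13, 4.27], [0.13, 2.63], [-2.58, 2.58]. Speed limits (rad/s): [2.79, 2.79, 3.14, 3.14, 3.14, 3.14].

## Interface

Orientations are given as a rotation vector (axis times angle).
In Python, from station import env gives the robot as it stands.
- The arm moves only by the tool move_arm, never from a script. Its argument "moves" is a list of rows, each an object with "linear": the shift along the tool's x, y, z in mm, a list of three; "turn": the turn about the tool's z in degrees; "jaw": the opening, from 0 (shut) to 1 (fully open). A call has 1 to 12 rows; each row is the pose to reach, as a shift and turn from the pose commanded when the call began, along the tool's axes at that moment; what a row does not reach only later rows make up. A row lasts 1/10 s, in which the tool goes at most 50 mm and 8.59 degrees, less where a joint would pass 70% of its speed; a pose out of reach is approached as far as the arm can. A call with a gripper value outside its range is refused whole. The fingers move at their own pace and stop on an object; the grip force is fixed at half the most. Time passes only in rows, so rows that repeat a pose let the fingers close. It gives the time, the measured TCP pose, the force and the opening at its end, in the units of the state.
- env.get_state(): the state, without advancing time (a new reading comes with each control period).
- env.get_image(name): name is "scene" or "top"; returns the picture (480x640x3 uint8, red, green, blue); there is no depth.
- env.calibration(name): a dict with "vfov" (degrees; the focal length in pixels is half the picture's height over the tangent of half this angle, whatever the lens; pixels are square), "cx", "cy" (the principal point, pixels), "k1" (the pictures are not rectified: a ray, as slopes to the right and down, at radius r is drawn at 1 + k1 r^2 times it, then the intrinsics apply), "pose" (4x4, takes a point from camera to world coordinates). Camera axes: x right, y down, z forward; pixel columns grow to the right and rows downward; lengths in m; the calibration is good to about 2 mm. A picture is of the moment at which its call begins. calibration takes no time and is no camera call.
- env.job_done(): hands the job in, once; it reports no verdict.
The state is a dict: "time": time; "qpos": joint angles; "dq": joint speeds; "effort": joint torques, N m; "eef_pos": TCP position; "ee_rot": TCP orientation; "force": force on the tool from outside, world axes, zero at the start; "ft_torque": the same for the moment, N m; "width": finger opening in m.
Only numpy, scipy, OpenCV 4.12 (cv2) and the standard library are available. Lean on these libraries where they do the work, as an engineer would, in place of code of your own. Each camera call takes 0.05 s, during which the arm holds its last target. There are 200 camera calls.

## Working session

There is one attempt and no reset: what is moved stays moved. The work goes in short steps, Python scripts to look and compute and a tool call to move; the robot and the scene stay as the last step left them, time stands still between calls to the robot, and variables do not carry over. Pictures are saved under pics/ and viewed, about 8 in all and at most 12, crops included, and the job is handed in when it is done.

Besides the shell and the picture viewer there is one more tool, called after "Request:" as name(argument=value, ...), one argument or row to a line, values as JSON. move_arm: Moves the arm, as the interface text tells. Its arguments: {"type":"object","properties":{"moves":{"type":"array","items":{"type":"object","properties":{"linear":{"type":"array","items":{"type":"number"}},"turn":{"type":"number"},"jaw":{"type":"number"}}}}},"required":["moves"]}

```bash
ls; mkdir -p pics; python3 - <<'E'
from station import env
import cv2
for n in("top","scene"):
    c=env.calibration(n);print(n,c)
    cv2.imwrite(f"pics/{n}0.png",env.get_image(n)[:,:,::-1])
print(env.get_state())
E
```

```text
pics
top {'vfov': 48.288202088610355, 'cx': 316.49121502108716, 'cy': 240.32709450098633, 'k1': -0.03835771740064544, 'pose': array([[ 2.52677147e-02, -9.97069314e-01,  7.22102841e-02,
         4.97791728e-01],
       [-9.99677540e-01, -2.53838408e-02, -6.90786115e-04,
         7.02609568e-02],
       [ 2.52173600e-03, -7.21695446e-02, -9.97389191e-01,
         1.23528013e+00],
       [ 0.00000000e+00,  0.00000000e+00,  0.00000000e+00,
         1.00000000e+00]])}
scene {'vfov': 49.07779753190973, 'cx': 325.58539477553643, 'cy': 241.08336419922563, 'k1': -0.0076529696170871036, 'pose': array([[ 0.10903312,  0.58782114, -0.80160968,  1.41144141],
       [ 0.99396087, -0.0544179 ,  0.09529159, -0.05800157],
       [ 0.0123925 , -0.80715859, -0.59020457,  0.67964053],
       [ 0.        ,  0.        ,  0.        ,  1.        ]])}
{'time': 0.1, 'qpos': array([-1.24617167e+00,  2.17684816e-01,  1.61479122e+00,  1.23281805e-05,
        1.31127832e+00, -1.12218213e-01]), 'dq': array([ 0.00072581, -0.00038702, -0.00317888, -0.00016234, -0.00086717,
       -0.00071762]), 'effort': array([-4.07174384e-04, -3.98076260e+01, -3.04968739e+01, -2.20359907e-04,
        4.21142438e-03,  4.64654534e-06]), 'eef_pos': array([ 0.26432103, -0.56595823,  0.40348548]), 'ee_rot': array([-3.06485206e+00, -6.80277126e-01,  3.41107116e-04]), 'force': array([ 0.0522267 ,  0.2006876 , -0.64055253]), 'ft_torque': array([ 0.03964242,  0.00920767, -0.00156653]), 'width': 0.08520728400354252}
```

View pics/top0.png

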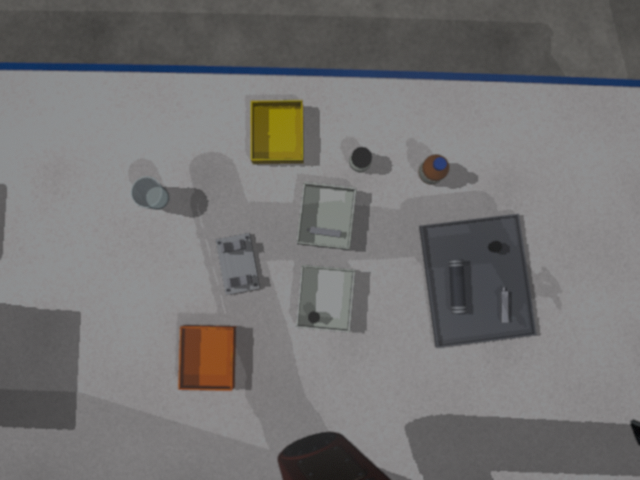

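View pics/scene0.png

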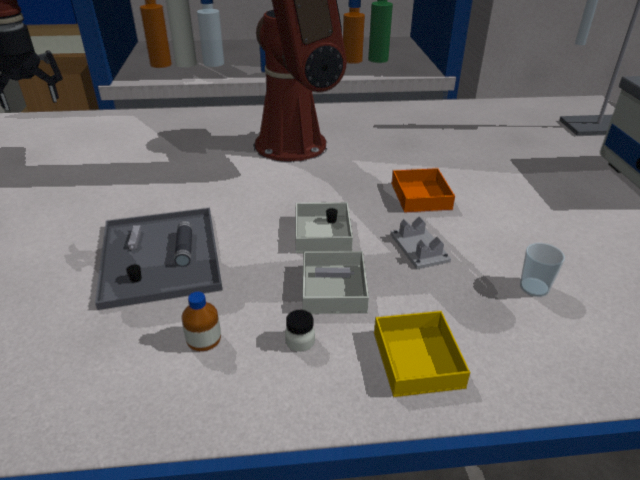

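The top view shows the grey tray at about (478,280), holding the lens (459,287), post (505,306) and stopper (498,247). The white box at (328,217) holds a post and the one at (327,298) holds a stopper. The V-block is at (239,264). The orange (207,357) and yellow (277,131) boxes are decoys. I'll enlarge these areas to confirm.

```bash
cat > h.py <<'E'
import numpy as np, cv2
from scipy.spatial.transform import Rotation as R
from station import env
def K(c):
    f=240/np.tan(np.radians(c["vfov"]/2)); return np.array([[f,0,c["cx"]],[0,f,c["cy"]],[0,0,1.]])
def p2w(name,uv,z):
    c=env.calibration(name); uv=np.array(uv,float).reshape(-1,1,2)
    n=cv2.undistortPoints(uv,K(c),np.array([c["k1"],0,0,0.]))[:,0]
    d=np.c_[n,np.ones(len(n))]@c["pose"][:3,:3].T; o=c["pose"][:3,3]
    return o+d*((np.broadcast_to(z,len(n))-o[2])/d[:,2])[:,None]
def w2p(name,P):
    c=env.calibration(name); T=np.linalg.inv(c["pose"])
    return cv2.projectPoints(np.array(P,float).reshape(-1,1,3),cv2.Rodrigues(T[:3,:3])[0],T[:3,3],K(c),np.array([c["k1"],0,0,0.]))[0][:,0]
def tool(target,yaw=None):
    "shift in tool axes (mm) from measured TCP to target TCP; turn to bring jaw axis (tool y) to world yaw (rad, mod pi)"
    s=env.get_state(); Rm=R.from_rotvec(s["ee_rot"]).as_matrix()
    d=Rm.T@(np.array(target)-s["eef_pos"])*1000; t=None
    if yaw is not None:
        w=Rm.T@np.array([np.cos(yaw),np.sin(yaw),0]); t=(np.degrees(np.arctan2(-w[0],w[1]))+90)%180-90
    print("shift",d.round(1),"turn",t,"q6",s["qpos"][5].round(3))
def crop(name,x0,y0,x1,y1,k,fn,im=None):
    im=env.get_image(name) if im is None else im
    im=cv2.resize(im[y0:y1,x0:x1],None,fx=k,fy=k,interpolation=cv2.INTER_CUBIC)[:,:,::-1].copy()
    for i in range(x0-x0%-10,x1,10): cv2.putText(im,str(i),(int((i-x0+.5)*k)-10,8),0,.3,(0,0,255),1); cv2.line(im,(int((i-x0+.5)*k),10),(int((i-x0+.5)*k),16),(0,0,255),1)
    for j in range(y0-y0%-10,y1,10): cv2.putText(im,str(j),(0,int((j-y0+.5)*k)+4),0,.3,(0,0,255),1); cv2.line(im,(20,int((j-y0+.5)*k)),(28,int((j-y0+.5)*k)),(0,0,255),1)
    cv2.imwrite("pics/"+fn,im)
E
python3 - <<'E'
from h import *
im=cv2.imread("pics/top0.png")[:,:,::-1]
crop("top",410,205,545,352,4,"tray.png",im)
crop("top",205,178,365,336,3.75,"box.png",im)
E
```

```text
(no output)
```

View pics/tray.png

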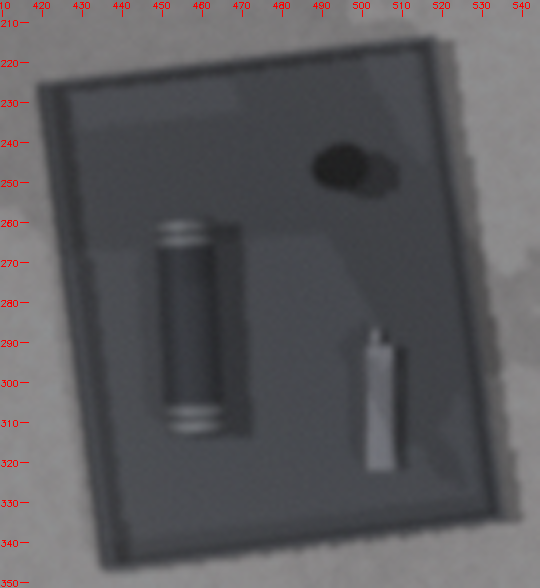

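View pics/box.png

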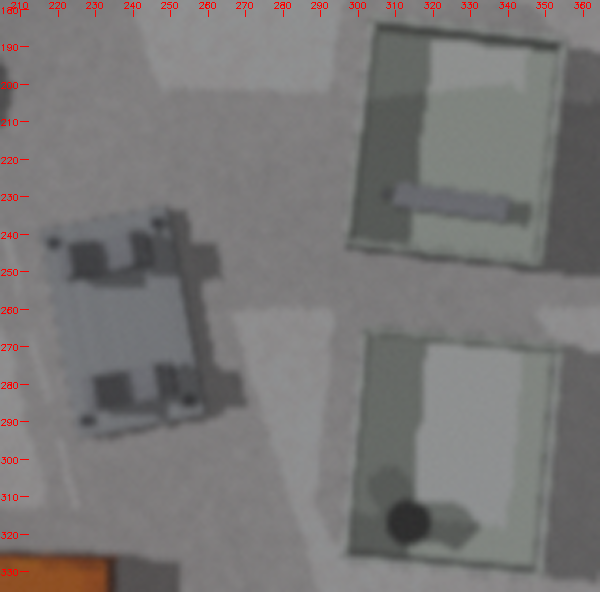

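The crops confirm it: lens axis (455,258.5)–(458.5,313), post top (504.5,291)–(504.5,322), stud on its far end, and stopper top centre (494.7,246.3). The upper white box holds a post, the lower one a stopper. Both spares are in the near (-x) half.

```bash
python3 - <<'E'
from h import *
t=lambda a:np.array(a)/4+[409.5,204.5]
b=lambda a:np.array(a)/3.75+[204.5,177.5]
def axis(n,a,z):
    P=p2w("top",a,z); d=P[0]-P[1]; print(n,P.mean(0).round(4),"len",np.linalg.norm(d).round(4),"yaw",np.degrees(np.arctan2(d[1],d[0])).round(1))
axis("lens",t([[182,216],[196,434]]),.02)
axis("post",t([[378,346],[381,471]]),.019)
axis("postL/R width",t([[366,410],[393,410]]),.019)
print("stopper",p2w("top",t([[341,167],[312,167],[370,167]]),.032).round(4))
def quad(n,a,z):
    P=p2w("top",a,z); L=np.linalg.norm(P-np.roll(P,-1,0),axis=1); d=(P[0]+P[1]-P[2]-P[3]); print(n,P.mean(0).round(4),L.round(4),"yaw",np.degrees(np.arctan2(d[1],d[0])).round(1))
quad("pbox",b([[375,25],[563,43],[541,266],[347,247]]),.04)
quad("sbox",b([[365,333],[562,347],[536,571],[347,555]]),.04)
quad("vb",b([[47,232],[172,207],[210,413],[85,440]]),.012)
quad("vbscrews",b([[53,243],[158,223],[205,399],[88,420]]),.012)
quad("vbsup",b([[68,240],[156,232],[185,400],[94,412]]),.048)
quad("tray",t([[38,85],[432,40],[495,520],[105,570]]),.018)
for x,y in [(.503,-.263)]: pass
s=env.get_state(); print(R.from_rotvec(s["ee_rot"]).as_matrix().round(3),s["qpos"].round(3))
E
```

```text
lens [ 0.4907 -0.2515  0.02  ] len 0.1235 yaw 4.2
post [ 0.4458 -0.361   0.019 ] len 0.0706 yaw 1.6
postL/R width [ 0.4449 -0.361   0.019 ] len 0.0155 yaw 91.2
stopper [[ 0.5817 -0.3342  0.032 ]
 [ 0.5813 -0.3176  0.032 ]
 [ 0.5822 -0.3508  0.032 ]]
pbox [0.6394 0.0489 0.04  ] [0.1136 0.135  0.1163 0.1349] yaw -5.0
sbox [0.4568 0.0469 0.04  ] [0.1175 0.1331 0.112  0.1315] yaw -4.3
vb [0.5287 0.2457 0.012 ] [0.0779 0.1278 0.0776 0.129 ] yaw 12.4
vbscrews [0.5297 0.2472 0.012 ] [0.0653 0.1112 0.0722 0.1101] yaw 15.1
vbsup [0.5288 0.2421 0.048 ] [0.0524 0.101  0.0541 0.103 ] yaw 11.2
tray [ 0.5046 -0.2974  0.018 ] [0.2297 0.2755 0.2246 0.2769] yaw 8.1
[[ 0.906  0.423 -0.001]
 [ 0.423 -0.906  0.002]
 [ 0.    -0.002 -1.   ]] [-1.246  0.218  1.615  0.     1.311 -0.112]
```

Sizes check out: lens 123 mm, post 70.6 × 15.5 mm, boxes about 115 × 134 mm, V-block 78 × 128 mm. Post first: moving above it.

Request:
move_arm(
  moves=[
    {"linear": [251, -109, 150], "turn": 23.4, "jaw": 0.5},
    {"linear": [251, -109, 150], "turn": 23.4, "jaw": 0.5},
    {"linear": [251, -109, 150], "turn": 23.4, "jaw": 0.5},
    {"linear": [251, -109, 150], "turn": 23.4, "jaw": 0.5},
    {"linear": [251, -109, 150], "turn": 23.4, "jaw": 0.5},
    {"linear": [251, -109, 150], "turn": 23.4, "jaw": 0.5},
    {"linear": [251, -109, 150], "turn": 23.4, "jaw": 0.5},
    {"linear": [251, -109, 150], "turn": 23.4, "jaw": 0.5},
    {"linear": [251, -109, 150], "turn": 23.4, "jaw": 0.5},
    {"linear": [251, -109, 150], "turn": 23.4, "jaw": 0.5},
  ],
)

```text
time: 1.1
eef_pos: [0.4455, -0.3631, 0.2561]
ee_rot: [3.139, 0.042, 0.002]
force: [0.8, -0.8, -0.2]
width: 0.0427
```

```bash
python3 - <<'E'
from h import *
s=env.get_state();print(s["eef_pos"],s["time"],s["width"],s["force"])
tool([.4455,-.361,.180],np.radians(91.5))
crop("scene",80,180,260,320,4,"s1.png")
E
```

```text
[ 0.4454524  -0.3631431   0.25613302] 1.1 0.042672553119328153 [ 0.80206404 -0.79648921 -0.24779957]
shift [-0.  -2.3 76.1] turn 0.03272074973565964 q6 0.738
```

View pics/s1.png

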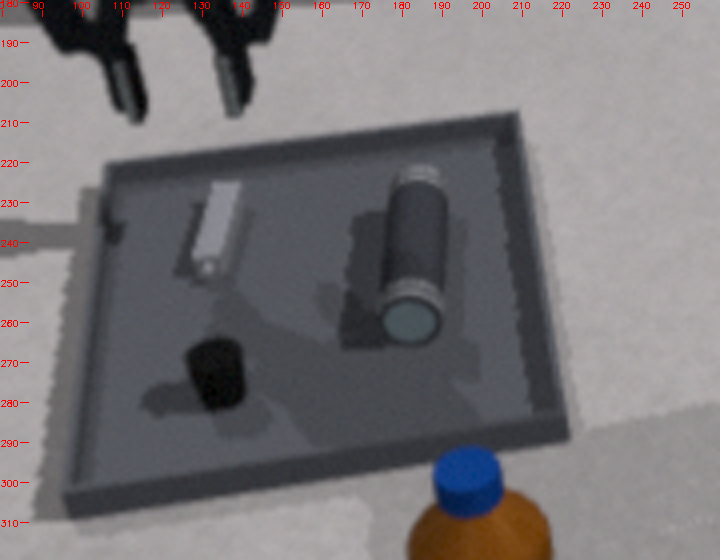

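The gripper is straddling the post line in the scene view (fingers at (112,205) and (138,205)), post top at about (133,235). Descending and gripping.

Request:
move_arm(
  moves=[
    {"linear": [0, -2, 40], "turn": 0, "jaw": 0.5},
    {"linear": [0, -2, 76], "turn": 0, "jaw": 0.5},
    {"linear": [0, -2, 76], "turn": 0, "jaw": 0.5},
    {"linear": [0, -2, 76], "turn": 0, "jaw": 0.5},
    {"linear": [0, -2, 76], "turn": 0, "jaw": 0},
    {"linear": [0, -2, 76], "turn": 0, "jaw": 0},
    {"linear": [0, -2, 76], "turn": 0, "jaw": 0},
    {"linear": [0, -2, 76], "turn": 0, "jaw": 0},
    {"linear": [0, -2, 76], "turn": 0, "jaw": 0},
    {"linear": [0, -2, 76], "turn": 0, "jaw": 0},
  ],
)

```text
time: 2.15
eef_pos: [0.446, -0.3599, 0.1802]
ee_rot: [3.14, 0.045, 0.001]
force: [-2.1, 0.4, 6.4]
width: 0.0133
```

```bash
python3 - <<'E'
from h import *
tool([.4455,-.361,.29]); tool([.651,.048,.29],np.radians(85))
tool([.651,.048,.19])
e=p2w("scene",[[182.5,259.5]],.02); print("lens near end",e, "top-cam predicts", p2w("top",[[455,258.5]],.02))
E
```

```text
shift [  -0.4    1.2 -109.8] turn None q6 0.741
shift [ 216.7 -401.7 -110.4] turn 6.636732369768481 q6 0.741
shift [ 216.6 -401.9  -10.4] turn None q6 0.741
lens near end [[ 0.5515079  -0.24608658  0.02      ]] top-cam predicts [[ 0.55232058 -0.24699336  0.02      ]]
```

Request:
move_arm(
  moves=[
    {"linear": [0, 0, -40], "turn": 0, "jaw": 0},
    {"linear": [20, -35, -75], "turn": 0, "jaw": 0},
    {"linear": [40, -70, -105], "turn": 2, "jaw": 0},
    {"linear": [60, -110, -130], "turn": 3, "jaw": 0},
    {"linear": [83, -152, -130], "turn": 4, "jaw": 0},
    {"linear": [106, -195, -130], "turn": 5, "jaw": 0},
    {"linear": [129, -238, -130], "turn": 6, "jaw": 0},
    {"linear": [152, -281, -130], "turn": 6.6, "jaw": 0},
    {"linear": [175, -323, -120], "turn": 6.6, "jaw": 0},
    {"linear": [196, -362, -105], "turn": 6.6, "jaw": 0},
    {"linear": [216.7, -401.7, -80], "turn": 6.6, "jaw": 0},
    {"linear": [216.7, -401.7, -70], "turn": 6.6, "jaw": 0},
  ],
)

```text
time: 3.35
eef_pos: [0.6509, 0.0534, 0.2458]
ee_rot: [-3.137, 0.128, 0.004]
force: [-0.5, -0.2, -1.1]
width: 0.0132
```

```bash
python3 - <<'E'
from h import *
s=env.get_state();print(s["width"],s["force"])
tool([.651,.048,.190],np.radians(85))
E
```

```text
0.013180956408741198 [-0.49122944 -0.22624656 -1.10642045]
shift [ 0.7  5.5 55.8] turn 0.3353456445913139 q6 1.625
```

Request:
move_arm(
  moves=[
    {"linear": [0, 0, 30], "turn": 0, "jaw": 0},
    {"linear": [0, 0, 60], "turn": 0, "jaw": 0},
    {"linear": [0, 0, 65], "turn": 0, "jaw": 0},
    {"linear": [0, 0, 65], "turn": 0, "jaw": 0},
    {"linear": [0, 0, 65], "turn": 0, "jaw": 0.4},
    {"linear": [0, 0, 65], "turn": 0, "jaw": 0.4},
    {"linear": [0, 0, 65], "turn": 0, "jaw": 0.4},
    {"linear": [0, 0, 65], "turn": 0, "jaw": 0.4},
  ],
)

```text
time: 4.15
eef_pos: [0.6513, 0.0482, 0.1849]
ee_rot: [-3.139, 0.137, -0.003]
force: [-0.1, 0.0, 0.5]
width: 0.0342
```

```bash
python3 - <<'E'
from h import *
s=env.get_state()
tool([.5817,-.3342,.30],np.radians(90))
tool([.5817,-.3342,.30],np.radians(100))
print(s["qpos"])
E
```

```text
shift [ -36.   387.  -115.2] turn -4.981080669660855 q6 1.624
shift [ -36.   387.  -115.2] turn -14.981065185736924 q6 1.624
[-3.35179211e-02  5.26769769e-01  1.65758581e+00 -8.94027011e-06
  9.55444828e-01  1.62421988e+00]
```

Request:
move_arm(
  moves=[
    {"linear": [0, 0, -45], "turn": 0, "jaw": 0.4},
    {"linear": [-3, 35, -80], "turn": 0, "jaw": 0.6},
    {"linear": [-7, 75, -105], "turn": 0, "jaw": 0.6},
    {"linear": [-12, 122, -115], "turn": 0, "jaw": 0.6},
    {"linear": [-16, 170, -115], "turn": 0, "jaw": 0.6},
    {"linear": [-20, 218, -115], "turn": 0, "jaw": 0.6},
    {"linear": [-25, 267, -115], "turn": 0, "jaw": 0.6},
    {"linear": [-30, 316, -105], "turn": 0, "jaw": 0.6},
    {"linear": [-34, 360, -80], "turn": 0, "jaw": 0.6},
    {"linear": [-36, 387, -60], "turn": 0, "jaw": 0.6},
    {"linear": [-36, 387, -60], "turn": 0, "jaw": 0.6},
    {"linear": [-36, 387, -60], "turn": 0, "jaw": 0.6},
  ],
)

```text
time: 5.35
eef_pos: [0.581, -0.3345, 0.2431]
ee_rot: [-3.137, 0.139, 0.002]
force: [0.1, -0.0, 0.4]
width: 0.0512
```

```bash
python3 - <<'E'
from h import *
tool([.5817,-.3342,.180],np.radians(85))
crop("scene",80,180,380,320,2.6,"s2.png")
E
```

```text
shift [ 0.8 -0.3 63.1] turn -0.07293185665650981 q6 1.032
```

View pics/s2.png

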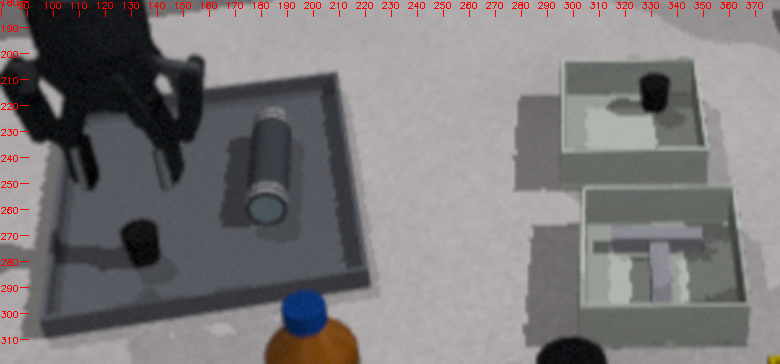

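The post lies flat in the post box, px (333,280), free of the spare. The gripper is above the stopper at (134,272).

Request:
move_arm(
  moves=[
    {"linear": [0, 0, 35], "turn": 0, "jaw": 0.6},
    {"linear": [0, 0, 62], "turn": 0, "jaw": 0.6},
    {"linear": [0, 0, 62], "turn": 0, "jaw": 0.6},
    {"linear": [0, 0, 62], "turn": 0, "jaw": 0.6},
    {"linear": [0, 0, 62], "turn": 0, "jaw": 0},
    {"linear": [0, 0, 62], "turn": 0, "jaw": 0},
    {"linear": [0, 0, 62], "turn": 0, "jaw": 0},
    {"linear": [0, 0, 62], "turn": 0, "jaw": 0},
    {"linear": [0, 0, 62], "turn": 0, "jaw": 0},
    {"linear": [0, 0, 62], "turn": 0, "jaw": 0},
  ],
)

```text
time: 6.4
eef_pos: [0.5828, -0.3349, 0.1846]
ee_rot: [3.136, -0.137, 0.007]
force: [-0.0, 1.5, 6.6]
width: 0.0245
```

```bash
python3 - <<'E'
from h import *
tool([.488,.044,.30],np.radians(85.5))
E
```

```text
shift [-126.9 -369.  -116.7] turn -0.4926523211210565 q6 1.032
```

Request:
move_arm(
  moves=[
    {"linear": [0, 0, -45], "turn": 0, "jaw": 0},
    {"linear": [-8, -25, -80], "turn": 0, "jaw": 0},
    {"linear": [-21, -61, -105], "turn": 0, "jaw": 0},
    {"linear": [-37, -106, -110], "turn": 0, "jaw": 0},
    {"linear": [-53, -152, -110], "turn": 0, "jaw": 0},
    {"linear": [-68, -197, -110], "turn": 0, "jaw": 0},
    {"linear": [-84, -243, -110], "turn": 0, "jaw": 0},
    {"linear": [-99, -287, -110], "turn": 0, "jaw": 0},
    {"linear": [-113, -328, -95], "turn": 0, "jaw": 0},
    {"linear": [-126, -366, -75], "turn": 0, "jaw": 0},
    {"linear": [-126, -369, -60], "turn": 0, "jaw": 0},
    {"linear": [-126, -369, -60], "turn": 0, "jaw": 0},
  ],
)

```text
time: 7.6
eef_pos: [0.486, 0.0458, 0.2397]
ee_rot: [-3.139, 0.132, 0.008]
force: [0.1, 0.3, -0.8]
width: 0.0247
```

```bash
python3 - <<'E'
from h import *
tool([.488,.044,.187],np.radians(85.5)); print(env.get_state()["width"])
E
```

```text
shift [ 2.4  1.6 52.7] turn -0.3232120536403045 q6 1.605
0.024650640248290206
```

Request:
move_arm(
  moves=[
    {"linear": [0, 0, 30], "turn": 0, "jaw": 0},
    {"linear": [0, 0, 48], "turn": 0, "jaw": 0},
    {"linear": [0, 0, 52], "turn": 0, "jaw": 0},
    {"linear": [0, 0, 52], "turn": 0, "jaw": 0},
    {"linear": [0, 0, 52], "turn": 0, "jaw": 0.5},
    {"linear": [0, 0, 52], "turn": 0, "jaw": 0.5},
    {"linear": [0, 0, 52], "turn": 0, "jaw": 0.5},
    {"linear": [0, 0, 52], "turn": 0, "jaw": 0.5},
  ],
)

```text
time: 8.4
eef_pos: [0.4883, 0.0444, 0.1905]
ee_rot: [3.139, -0.136, 0.002]
force: [0.7, -0.0, -0.4]
width: 0.0424
```

```bash
python3 - <<'E'
from h import *
tool([.491,-.2515,.30],np.radians(94.2)); print(env.get_state()["qpos"].round(3))
E
```

```text
shift [  28.5  294.5 -109.5] turn -9.174325664234289 q6 1.605
[-0.053  0.238  2.055  0.     0.848  1.605]
```

Stopper released. Next, above the lens.

Request:
move_arm(
  moves=[
    {"linear": [0, 0, -45], "turn": 0, "jaw": 0.5},
    {"linear": [3, 30, -85], "turn": 0, "jaw": 0.5},
    {"linear": [7, 72, -105], "turn": -3, "jaw": 0.5},
    {"linear": [12, 120, -105], "turn": -6, "jaw": 0.75},
    {"linear": [16, 168, -105], "turn": -9.2, "jaw": 0.75},
    {"linear": [21, 216, -105], "turn": -9.2, "jaw": 0.75},
    {"linear": [25, 260, -85], "turn": -9.2, "jaw": 0.75},
    {"linear": [28.5, 294.5, -60], "turn": -9.2, "jaw": 0.75},
    {"linear": [28.5, 294.5, -50], "turn": -9.2, "jaw": 0.75},
    {"linear": [28.5, 294.5, -50], "turn": -9.2, "jaw": 0.75},
    {"linear": [28.5, 294.5, -50], "turn": -9.2, "jaw": 0.75},
  ],
)

```text
time: 9.5
eef_pos: [0.4907, -0.2506, 0.2396]
ee_rot: [-3.138, -0.117, 0.001]
force: [-0.7, 0.5, 1.1]
width: 0.0639
```

```bash
python3 - <<'E'
from h import *
tool([.4915,-.2515,.180],np.radians(94.2))
t=cv2.imread("pics/top0.png")[:,:,::-1]; s=cv2.imread("pics/scene0.png")[:,:,::-1]
crop("top",210,228,266,300,7,"a.png",t); crop("scene",385,210,455,270,5.5,"b.png",s)
a=cv2.imread("pics/a.png");b=cv2.imread("pics/b.png"); print(a.shape,b.shape)
o=np.zeros((max(a.shape[0],b.shape[0]),400+b.shape[1],3),np.uint8);o[:a.shape[0],:a.shape[1]]=a;o[:b.shape[0],400:]=b
cv2.imwrite("pics/vb.png",o)
E
```

```text
shift [ 0.8  1.  59.6] turn 0.05904564109181365 q6 0.897
(504, 392, 3) (330, 385, 3)
```

View pics/vb.png

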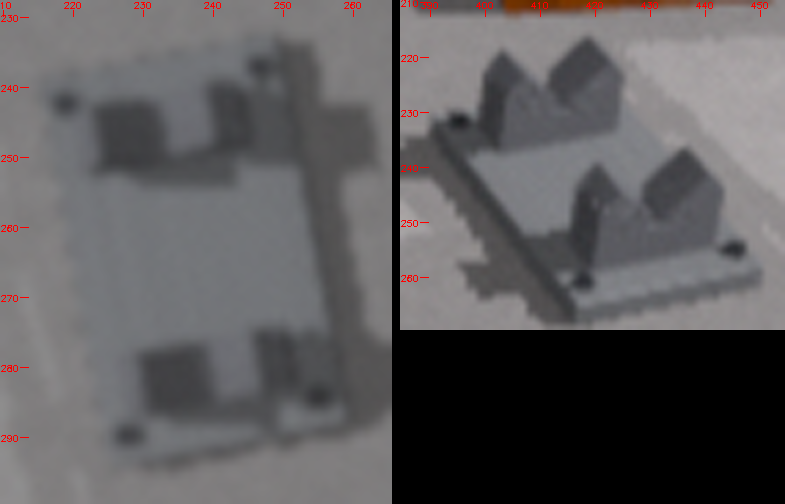

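The V-block crops show base corners, screws and, in the scene view, the V apexes at about (428.5,248) and (411,227). I'll fit the known model to these from both cameras and draw it over the images.

```bash
python3 - <<'E'
from h import *
from scipy.optimize import least_squares
T=lambda u,v:(u/7+209.5,v/7+227.5); S=lambda u,v:((u-400)/5.5+384.5,v/5.5+209.5)
obs=[("top",(65,40,12),T(42,85)),("top",(65,-40,12),T(282,37)),("top",(-65,-40,12),T(350,430)),("top",(-65,40,12),T(118,468)),
("scene",(65,-40,12),S(575,303)),("scene",(65,40,12),S(762,262)),("scene",(-65,-40,12),S(432,122)),
("scene",(50,0,30),S(642,212)),("scene",(-30,0,30),S(547,97))]
scr=[("top",1,1,T(65,104)),("top",1,-1,T(262,68)),("top",-1,-1,T(318,397)),("top",-1,1,T(128,435)),("scene",-1,-1,S(458,122)),("scene",1,-1,S(583,282)),("scene",1,1,S(733,248))]
def W(p,L): return np.r_[p[:2],0]+R.from_euler("z",p[2]).apply(np.array(L)/1000)
def res(p,cams=("top","scene")):
    r=[w2p(c,W(p,L))[0]-u for c,L,u in obs if c in cams]+[w2p(c,W(p,(sx*p[3],sy*p[4],13)))[0]-u for c,sx,sy,u in scr if c in cams]
    return np.concatenate(r)
for cams in [("top","scene"),("top",),("scene",)]:
    f=least_squares(res,[.529,.246,.21,57,32],args=(cams,),loss="soft_l1",x_scale=[.01,.01,.05,5,5]); p=f.x
    print(cams,p.round(4),"yawdeg",np.degrees(p[2]).round(2)); print(f.fun.reshape(-1,2).round(1).tolist())
    if len(cams)==2: P=p
ims=[]
for c,box,k in(("top",(210,228,266,300),7),("scene",(385,210,455,270),5.5)):
    im=cv2.imread(f"pics/{c}0.png"); x0,y0,x1,y1=box
    im=cv2.resize(im[y0:y1,x0:x1],None,fx=k,fy=k,interpolation=cv2.INTER_CUBIC)
    def ln(L,col,cl=True):
        q=((np.array([w2p(c,W(P,l))[0] for l in L])-[x0-.5,y0-.5])*k).astype(np.int32); cv2.polylines(im,[q],cl,col,1)
    ln([(65,40,12),(65,-40,12),(-65,-40,12),(-65,40,12)],(0,0,255))
    for x in(50,30,-30,-50): ln([(x,-26,12),(x,-26,48),(x,-18.5,48),(x,0,30),(x,18.5,48),(x,26,48),(x,26,12)],(0,255,0) if x in(50,-30) else (255,255,0))
    ims.append(im)
a,b=ims;o=np.zeros((a.shape[0],400+b.shape[1],3),np.uint8);o[:,:a.shape[1]]=a;o[:b.shape[0],400:]=b
cv2.imwrite("pics/vbfit.png",o)
E
```

```text
('top', 'scene') [ 0.5289  0.2489  0.2183 54.9934 31.8761] yawdeg 12.51
[[-0.4, -0.7], [-0.5, -0.6], [0.3, -0.9], [-1.1, 0.4], [-0.6, -0.3], [0.1, -0.3], [-1.0, -2.2], [2.4, 1.3], [2.2, 1.1], [0.5, 0.1], [-0.3, -0.1], [0.5, 0.2], [0.1, 0.1], [-0.5, -0.8], [-0.6, -0.6], [-0.4, -0.2]]
('top',) [ 0.5286  0.2487  0.2132 54.7563 32.1033] yawdeg 12.22
[[-0.2, -0.7], [-0.2, -0.3], [0.2, -0.6], [-1.2, 0.5], [0.6, 0.3], [-0.0, 0.2], [0.6, 0.3], [-0.0, 0.2]]
('scene',) [ 0.5298  0.2485  0.2302 55.1307 31.3431] yawdeg 13.19
[[-0.2, -0.0], [0.2, -0.2], [-1.3, -1.8], [2.6, 1.5], [2.0, 1.4], [-0.6, -0.5], [-0.1, -0.3], [-0.5, -0.0]]
```

View pics/vbfit.png

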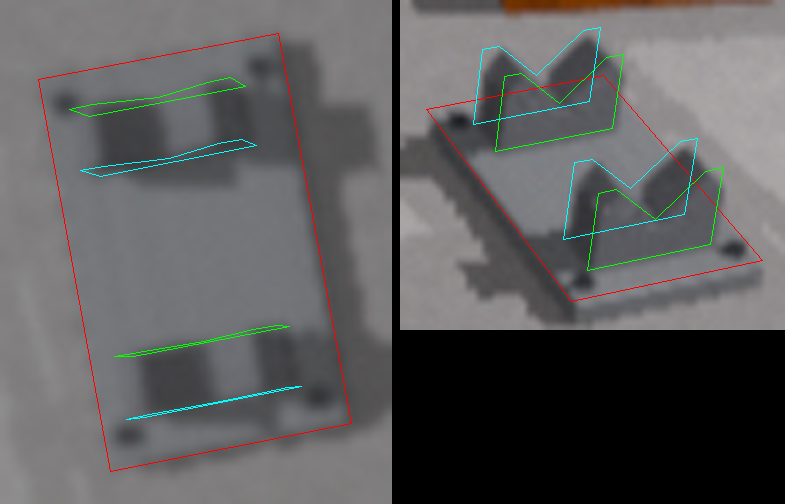

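Request:
move_arm(
  moves=[
    {"linear": [1, 1, 35], "turn": 0, "jaw": 0.75},
    {"linear": [1, 1, 59], "turn": 0, "jaw": 0.75},
    {"linear": [1, 1, 59], "turn": 0, "jaw": 0.75},
    {"linear": [1, 1, 59], "turn": 0, "jaw": 0.75},
    {"linear": [1, 1, 59], "turn": 0, "jaw": 0},
    {"linear": [1, 1, 59], "turn": 0, "jaw": 0},
    {"linear": [1, 1, 59], "turn": 0, "jaw": 0},
    {"linear": [1, 1, 59], "turn": 0, "jaw": 0},
    {"linear": [1, 1, 59], "turn": 0, "jaw": 0},
    {"linear": [1, 1, 59], "turn": 0, "jaw": 0},
  ],
)

```text
time: 10.5
eef_pos: [0.493, -0.2529, 0.1829]
ee_rot: [3.138, 0.116, 0.005]
force: [-0.8, 1.9, 6.8]
width: 0.0297
```

The overlay shows the lips are roof-shaped peaks, so my scene apex readings were wrong. In the top view the dark and light inner faces meet at the true apex line: crop u = 163 and 212. I'll refit with those and the peaks.

```bash
python3 - <<'E'
from h import *
from scipy.optimize import least_squares
T=lambda u,v:(u/7+209.5,v/7+227.5); S=lambda u,v:((u-400)/5.5+384.5,v/5.5+209.5)
n=np.nan
obs=[("top",(65,40,12),T(42,85)),("top",(65,-40,12),T(282,37)),("top",(-65,-40,12),T(350,430)),("top",(-65,40,12),T(118,468)),
("scene",(65,-40,12),S(575,303)),("scene",(65,40,12),S(762,262)),
("scene",(30,18.5,48),S(686,148)),("scene",(30,-18.5,48),S(598,163)),("scene",(-50,18.5,48),S(587,37)),("scene",(-50,-18.5,48),S(502,50)),
("top",(40,0,30),T(163,n)),("top",(-40,0,30),T(212,n)),("top",(40,18.5,48),T(98,n)),("top",(-40,18.5,48),T(139,n)),("top",(40,-18.5,48),T(211,n)),("top",(-40,-18.5,48),T(254,n))]
def W(p,L): return np.r_[p[:2],0]+R.from_euler("z",p[2]).apply(np.array(L)/1000)
def res(p,o): return np.nan_to_num(np.concatenate([w2p(c,W(p,L))[0]-u for c,L,u in o]))
for nm,o in(("all",obs),("base",obs[:6]),("supports",obs[6:]),("top sup",obs[10:]),("scene sup",obs[6:10])):
    f=least_squares(res,[.529,.246,.21],args=(o,),loss="soft_l1",x_scale=[.01,.01,.05]); p=f.x
    print(nm,p[:2].round(4),np.degrees(p[2]).round(2),f.fun.reshape(-1,2).round(1).tolist() if nm=="all" else "")
s=env.get_state();print(s["force"],s["eef_pos"]);tool([.529,.2475,.30],np.radians(102.5))
E
```

```text
all [0.5296 0.2494] 12.35 [[-0.6, -1.1], [-0.6, -0.8], [-0.0, -1.1], [-1.4, 0.1], [-0.4, -0.2], [0.3, -0.0], [-0.8, -0.9], [-0.8, -0.5], [-0.2, -1.0], [-0.1, -0.5], [0.0, 0.0], [-0.6, 0.0], [-0.1, 0.0], [0.4, 0.0], [0.1, 0.0], [0.4, 0.0]]
base [0.5285 0.2484] 12.62 
supports [0.5325 0.2496] 12.52 
top sup [0.6105 0.2524] 12.25 
scene sup [0.5324 0.2498] 12.99 
[-0.76960183  1.87740567  6.80048041] [ 0.49298083 -0.2528727   0.18292543]
shift [  73.1 -496.2 -117.7] turn -8.278847218856981 q6 0.896
```

V-block fit: (0.5295, 0.249), yaw 12.4°, with base and supports agreeing to about 1 mm sideways. Lens gripped, width 29.7 mm. Carrying it over.

Request:
move_arm(
  moves=[
    {"linear": [0, 0, -40], "turn": 0, "jaw": 0},
    {"linear": [4, -30, -75], "turn": 0, "jaw": 0},
    {"linear": [10, -68, -105], "turn": 0, "jaw": 0},
    {"linear": [16, -112, -115], "turn": -2, "jaw": 0},
    {"linear": [23, -160, -115], "turn": -3, "jaw": 0},
    {"linear": [30, -208, -115], "turn": -4, "jaw": 0},
    {"linear": [37, -256, -115], "turn": -5, "jaw": 0},
    {"linear": [45, -304, -115], "turn": -6, "jaw": 0},
    {"linear": [52, -352, -115], "turn": -7, "jaw": 0},
    {"linear": [59, -400, -115], "turn": -8.2, "jaw": 0},
    {"linear": [66, -448, -115], "turn": -8.2, "jaw": 0},
    {"linear": [71, -480, -115], "turn": -8.2, "jaw": 0},
  ],
)

```text
time: 11.7
eef_pos: [0.5268, 0.2345, 0.296]
ee_rot: [-3.122, -0.343, -0.001]
force: [0.7, -0.6, -1.2]
width: 0.03
```

```bash
python3 - <<'E'
from h import *
tool([.5295,.249,.245],np.radians(102.4)); print(env.get_state()["force"],env.get_state()["width"])
E
```

```text
shift [  5.7 -13.5  51. ] turn 0.13485973812271368 q6 1.649
[ 0.67182896 -0.59425425 -1.17639315] 0.02999567420089495
```

Request:
move_arm(
  moves=[
    {"linear": [5, -16, 25], "turn": 0, "jaw": 0},
    {"linear": [5, -16, 50], "turn": 0, "jaw": 0},
    {"linear": [5, -16, 50], "turn": 0, "jaw": 0},
    {"linear": [5, -16, 50], "turn": 0, "jaw": 0},
  ],
)

```text
time: 12.1
eef_pos: [0.5282, 0.248, 0.2452]
ee_rot: [3.123, 0.34, -0.003]
force: [-0.0, 0.2, -1.2]
width: 0.0303
```

```bash
python3 - <<'E'
from h import *
tool([.5295,.249,.2155],np.radians(102.4)); s=env.get_state();print(s["force"],s["eef_pos"])
t=env.get_image("top"); s=env.get_image("scene")
crop("top",200,200,280,300,5,"a.png",t); crop("scene",370,150,470,270,3.9,"b.png",s)
a=cv2.imread("pics/a.png");b=cv2.imread("pics/b.png")
o=np.zeros((500,400+b.shape[1],3),np.uint8);o[:a.shape[0],:a.shape[1]]=a;o[:b.shape[0],400:]=b
cv2.imwrite("pics/over.png",o)
E
```

```text
shift [ 1.5 -0.7 29.7] turn 0.022754587660330117 q6 1.673
[-0.01176644  0.20170501 -1.17006975] [0.52824449 0.24799673 0.24517902]
```

View pics/over.png

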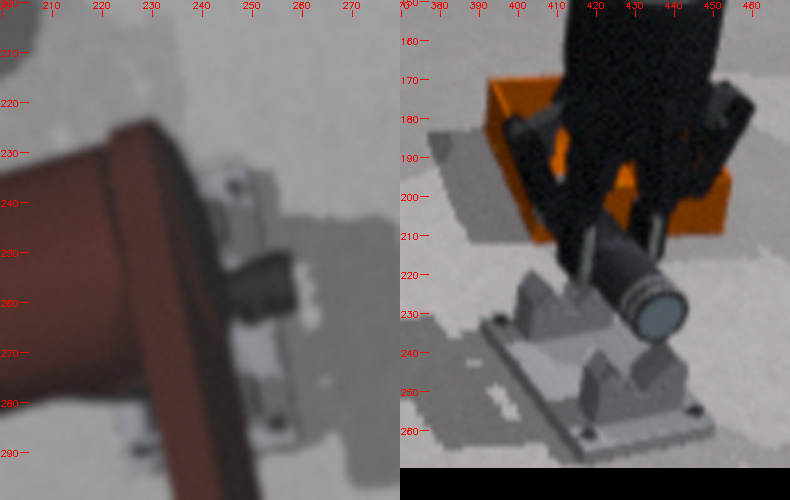

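The lens hangs level over the block in the scene view, near end at (435.4,231), in line with the V. Descending to 4 mm above the seat and checking that end against its projection.

```bash
python3 - <<'E'
from h import *
s=env.get_state();a=np.radians(12.4);u=np.array([np.cos(a),np.sin(a),0])
for z in(.080,.082,.084): print(z,w2p("scene",s["eef_pos"]*[1,1,0]+u*.0585+[0,0,z]))
v=np.array([-np.sin(a),np.cos(a),0]); print("seen end at z.082 -> local along/side",[float((p2w("scene",[[435.4,231]],.082)[0]-[.5295,.249,0])@k) for k in(u,v)])
E
```

```text
0.08 [[435.78349427 231.94692018]]
0.082 [[435.92039099 231.12423115]]
0.084 [[436.05759293 230.29968265]]
seen end at z.082 -> local along/side [0.05755907451955086, -0.0018033241061093507]
```

Request:
move_arm(
  moves=[
    {"linear": [1.5, -0.7, 10], "turn": 0, "jaw": 0},
    {"linear": [1.5, -0.7, 20], "turn": 0, "jaw": 0},
    {"linear": [1.5, -0.7, 26], "turn": 0, "jaw": 0},
    {"linear": [1.5, -0.7, 26], "turn": 0, "jaw": 0},
    {"linear": [1.5, -0.7, 26], "turn": 0, "jaw": 0},
  ],
)

```text
time: 12.7
eef_pos: [0.5299, 0.2491, 0.2192]
ee_rot: [3.123, 0.34, -0.002]
force: [-0.6, -0.5, -1.2]
width: 0.0301
```

The projection agrees with the image to about 0.5 px. Creeping down.

Request:
move_arm(
  moves=[
    {"linear": [0, 0, 1], "turn": 0, "jaw": 0},
    {"linear": [0, 0, 2], "turn": 0, "jaw": 0},
    {"linear": [0, 0, 2], "turn": 0, "jaw": 0},
    {"linear": [0, 0, 2], "turn": 0, "jaw": 0},
  ],
)

```text
time: 13.1
eef_pos: [0.5301, 0.2493, 0.2179]
ee_rot: [-3.123, -0.34, -0.0]
force: [-0.3, 0.2, -2.6]
width: 0.0302
```

Request:
move_arm(
  moves=[
    {"linear": [0, 0, 0.5], "turn": 0, "jaw": 0},
    {"linear": [0, 0, 1], "turn": 0, "jaw": 0},
    {"linear": [0, 0, 1], "turn": 0, "jaw": 0},
    {"linear": [0, 0, 1], "turn": 0, "jaw": 0},
  ],
)

```text
time: 13.5
eef_pos: [0.53, 0.2493, 0.2167]
ee_rot: [-3.123, -0.34, 0.0]
force: [-0.2, 0.7, -2.0]
width: 0.0301
```

Request:
move_arm(
  moves=[
    {"linear": [0, 0, 0.4], "turn": 0, "jaw": 0},
    {"linear": [0, 0, 0.8], "turn": 0, "jaw": 0},
    {"linear": [0, 0, 0.8], "turn": 0, "jaw": 0},
    {"linear": [0, 0, 0.8], "turn": 0, "jaw": 0},
  ],
)

```text
time: 13.9
eef_pos: [0.5301, 0.2493, 0.216]
ee_rot: [-3.123, -0.34, -0.0]
force: [0.5, 0.5, -1.1]
width: 0.0299
```

Close to first contact. Releasing, then rising.

Request:
move_arm(
  moves=[
    {"linear": [0, 0, 0], "turn": 0, "jaw": 0.4},
    {"linear": [0, 0, 0], "turn": 0, "jaw": 0.45},
    {"linear": [0, 0, 0], "turn": 0, "jaw": 0.5},
    {"linear": [0, 0, 0], "turn": 0, "jaw": 0.6},
    {"linear": [0, 0, 0], "turn": 0, "jaw": 0.65},
    {"linear": [0, 0, 0], "turn": 0, "jaw": 0.7},
    {"linear": [0, 0, 0], "turn": 0, "jaw": 0.7},
    {"linear": [0, 0, -25], "turn": 0, "jaw": 0.7},
    {"linear": [0, 0, -50], "turn": 0, "jaw": 0.7},
    {"linear": [0, 0, -60], "turn": 0, "jaw": 0.5},
    {"linear": [0, 0, -60], "turn": 0, "jaw": 0.2},
    {"linear": [0, 0, -60], "turn": 0, "jaw": 0},
  ],
)

```text
time: 15.1
eef_pos: [0.5297, 0.2492, 0.2753]
ee_rot: [3.123, 0.34, -0.001]
force: [0.2, -0.3, 0.2]
width: 0.0162
```

```bash
python3 - <<'E'
from h import *
s=env.get_state();print(s["force"],s["eef_pos"],s["width"]); tool([.5295,.249,.25])
a=np.radians(12.4);u=np.array([np.cos(a),np.sin(a),0])
print("seated end projects",w2p("scene",np.array([.5295,.249,.0526])+u*.06), w2p("scene",np.array([.5295,.249,.0526])-u*.06))
crop("scene",385,190,460,270,7,"seat.png")
E
```

```text
[ 0.16610007 -0.33718613  0.20555769] [0.52973293 0.24916892 0.27528652] 0.016185766881981065
shift [-0.2  0.1 25.3] turn None q6 1.674
seated end projects [[434.80010816 243.4302428 ]] [[408.62396293 212.45450506]]
```

View pics/seat.png

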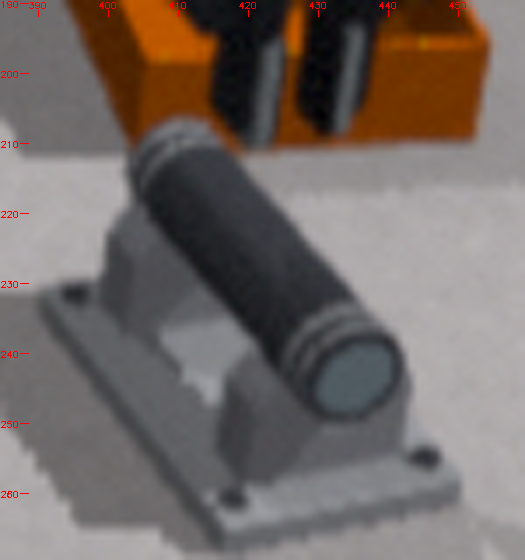

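The barrel is seated: near-end centre at (435.2,243.5) against a predicted (434.8,243.4). Closing the fingers and going down to just above its top.

Request:
move_arm(
  moves=[
    {"linear": [0, 0, 0], "turn": 0, "jaw": 0},
    {"linear": [0, 0, 0], "turn": 0, "jaw": 0},
    {"linear": [0, 0, 0], "turn": 0, "jaw": 0},
    {"linear": [0, 0, 15], "turn": 0, "jaw": 0},
    {"linear": [0, 0, 25], "turn": 0, "jaw": 0},
    {"linear": [0, 0, 29], "turn": 0, "jaw": 0},
    {"linear": [0, 0, 29], "turn": 0, "jaw": 0},
    {"linear": [0, 0, 29], "turn": 0, "jaw": 0},
  ],
)

```text
time: 15.95
eef_pos: [0.53, 0.2493, 0.2466]
ee_rot: [3.123, 0.34, -0.001]
force: [-0.0, -0.1, -0.6]
width: -0.0002
```

Request:
move_arm(
  moves=[
    {"linear": [0, 0, 1], "turn": 0, "jaw": 0},
    {"linear": [0, 0, 2], "turn": 0, "jaw": 0},
    {"linear": [0, 0, 3], "turn": 0, "jaw": 0},
    {"linear": [0, 0, 3], "turn": 0, "jaw": 0},
    {"linear": [0, 0, 3], "turn": 0, "jaw": 0},
  ],
)

```text
time: 16.45
eef_pos: [0.5301, 0.2493, 0.244]
ee_rot: [-3.123, -0.34, -0.0]
force: [-0.4, -0.3, 0.8]
width: -0.0001
```

Request:
move_arm(
  moves=[
    {"linear": [0, 0, 0.5], "turn": 0, "jaw": 0},
    {"linear": [0, 0, 1], "turn": 0, "jaw": 0},
    {"linear": [0, 0, 1], "turn": 0, "jaw": 0},
    {"linear": [0, 0, 1], "turn": 0, "jaw": 0},
  ],
)

```text
time: 16.85
eef_pos: [0.5301, 0.2492, 0.2429]
ee_rot: [3.123, 0.34, -0.0]
force: [0.6, -0.0, 0.0]
width: 0.0
```

Request:
move_arm(
  moves=[
    {"linear": [0, 0, 0.5], "turn": 0, "jaw": 0},
    {"linear": [0, 0, 1], "turn": 0, "jaw": 0},
    {"linear": [0, 0, 1], "turn": 0, "jaw": 0},
    {"linear": [0, 0, 1], "turn": 0, "jaw": 0},
  ],
)

```text
time: 17.25
eef_pos: [0.5301, 0.2493, 0.2421]
ee_rot: [-3.123, -0.34, -0.0]
force: [-0.6, -0.6, 1.5]
width: -0.0003
```

Request:
move_arm(
  moves=[
    {"linear": [0, 0, 0.3], "turn": 0, "jaw": 0},
    {"linear": [0, 0, 0.5], "turn": 0, "jaw": 0},
    {"linear": [0, 0, 0.5], "turn": 0, "jaw": 0},
    {"linear": [0, 0, 0.5], "turn": 0, "jaw": 0},
  ],
)

```text
time: 17.65
eef_pos: [0.5301, 0.2493, 0.242]
ee_rot: [3.123, 0.34, 0.0]
force: [-1.9, -0.4, 5.2]
width: -0.0001
```

Contact, about 5 N at roughly 8 N per mm. Another 0.6 mm.

Request:
move_arm(
  moves=[
    {"linear": [0, 0, 0.3], "turn": 0, "jaw": 0},
    {"linear": [0, 0, 0.6], "turn": 0, "jaw": 0},
    {"linear": [0, 0, 0.6], "turn": 0, "jaw": 0},
    {"linear": [0, 0, 0.6], "turn": 0, "jaw": 0},
  ],
)

```text
time: 18.05
eef_pos: [0.5302, 0.2494, 0.2419]
ee_rot: [3.123, 0.34, -0.0]
force: [-2.5, -1.5, 7.4]
width: -0.0
```

```bash
python3 - <<'E'
from h import *
s=env.get_state();print(s["force"],s["ft_torque"],s["eef_pos"],s["time"])
a=env.get_image("scene")
f=[env.get_state()["force"]]
for _ in range(5): env.get_image("top"); f.append(env.get_state()["force"])
print(np.array(f).round(1).tolist())
crop("scene",280,140,460,290,4.3,"end.png",a)
E
```

```text
[-2.53915501 -1.47329673  7.44965348] [-0.16378702  0.50926266  0.02608252] [0.53020666 0.24935846 0.24193302] 18.05
[[-3.3, -2.0, 8.3], [-4.0, -1.0, 7.8], [-3.3, -1.6, 7.5], [-2.8, -1.6, 7.4], [-3.0, -1.8, 6.8], [-3.6, -1.1, 7.8]]
```

View pics/end.png

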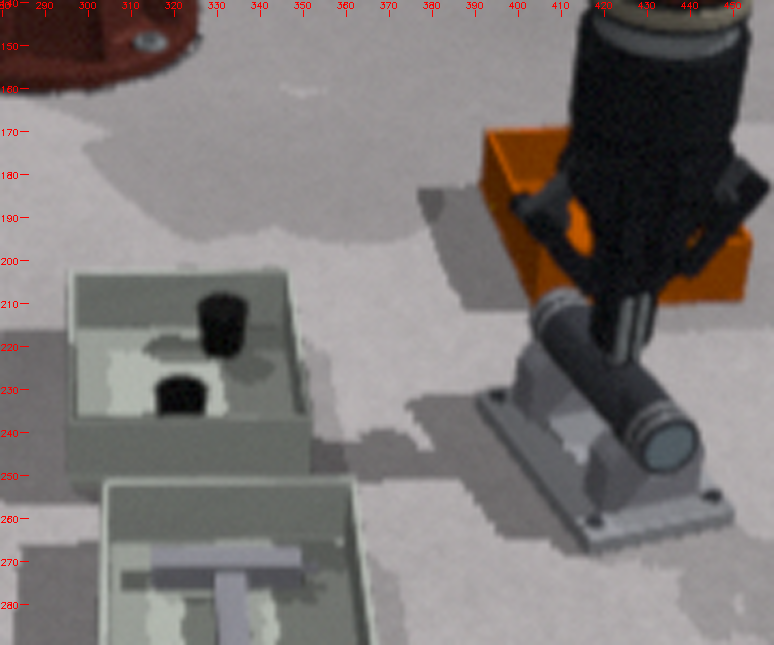

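The boxes hold the right parts: stopper at (321,232), post at (333,283). The barrel is pressed in the V at about 7.5 N with some sideways drag along the axis. Add 0.4 mm and ease the drag.

Request:
move_arm(
  moves=[
    {"linear": [-0.2, 0, 0.2], "turn": 0, "jaw": 0},
    {"linear": [-0.4, 0, 0.4], "turn": 0, "jaw": 0},
    {"linear": [-0.4, 0, 0.4], "turn": 0, "jaw": 0},
    {"linear": [-0.4, 0, 0.4], "turn": 0, "jaw": 0},
    {"linear": [-0.4, 0, 0.4], "turn": 0, "jaw": 0},
  ],
)

```text
time: 18.85
eef_pos: [0.5301, 0.2493, 0.2419]
ee_rot: [-3.123, -0.34, -0.001]
force: [-4.0, -1.7, 9.4]
width: 0.0001
```

```bash
python3 - <<'E'
from h import *
f=[]
for _ in range(6): env.get_image("top"); f.append(env.get_state()["force"])
print(np.array(f).round(1).tolist(),env.get_state()["eef_pos"])
E
```

```text
[[-2.6, 0.1, 9.0], [-3.8, -2.4, 8.5], [-3.8, -1.2, 9.3], [-3.1, -1.2, 8.2], [-3.6, -1.1, 8.9], [-2.6, -2.1, 8.5]] [0.53007591 0.24932028 0.24193027]
```

A steady push of about 9 N, roughly 7 N on each face, with little force across the V. Handing in.

```bash
python3 - <<'E'
from station import env
print(env.job_done()); s=env.get_state(); print(s["time"],s["force"],s["eef_pos"])
E
```

```text
the job is handed in; nothing more can be done
None
the job is handed in; nothing more can be done
```

The tray is empty, and I handed the job in at about 19 s with the closed fingertips still pressing the barrel down in the V-block. The hand-in gives no verdict.

- **Parts:** the post is in the box with the spare post and the stopper is in the box with the spare stopper. In the last scene picture both stood clear of the spares. I only ever moved the gripper near the tray, boxes and V-block. I did not re-measure the beaker, bottle and jar.
- **Barrel:** after I let go, its near end was at pixel (435.2, 243.5), against (434.8, 243.4) predicted for a seated barrel.
- **Push:** the last readings were steady at 8.2–9.3 N down, slightly under the 10 N asked. By calculation that is roughly 7 N on each face; I could not measure the face loads directly.
- **What did not go as intended:** about 3.5 N of drag along the barrel's axis stayed after I tried to ease it. The force across the V was under 1 N on average. My first fit of the V-block used misread apex points, so I redid it. The refit agreed to about 1.5 mm sideways and up to 4 mm lengthwise.

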